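Block a lens: run the carriage home and screw the press down by its ball knob

ROBOT

A 6-joint arm with a two-finger parallel gripper is mounted at the origin on a cart in front of the work surface, level with it; the furniture and walls round the work are solid. World frame = base frame: x ahead of the robot, y to its left, z up, the work surface at z = 0. Lengths are in mm, angles in rad, forces in N, time in s.
With the tool pointing down it reaches from about 275 to 975 mm from the base axis. Payload 8.4 kg.
Tool frame: the origin (TCP) lies midway between the tips of the shut fingers; the grasp point (between the pads) lies 19 mm behind it (ctrl.hold_point_z is the distance from the TCP to the grasp point, in mm); z points along the fingers, y is the line along which they close (so a half turn about z gives the same grasp; the last joint's range is limited). The gripper opens to 92 mm and grips with 3 to 60 N. Pads are 20 mm wide; open, the fingers measure 128 mm over their backs; the gripper's body (75 mm by 189 mm) begins 69 mm behind the grasp point.
Start: joints at [-0.002, 0.353, 1.633, -0, 1.155, -0.002], TCP at [625.002, -0, 214.583] pointing down, gripper open.
Joint ranges: [-2.63, 2.63], [-0.92, 2.1], [0.06, 2.66], [-1.3, 4.44], [0, 2.69], [-3.02, 3.02]. Speed limits (rad/s): [2.22, 2.22, 2.79, 3.14, 3.14, 3.14].

INTERFACE

Orientations are given as a unit quaternion [x, y, z, w].
In Python, from plant import ctrl gives the robot as it stands. The module is installed in compiled form; this text tells all that it offers.
- The arm moves only by the shell command python3 -m crank 'ROWS' [FORCE]. ROWS is JSON, a list of rows, each a list of 7 numbers: the turn, a rotation vector about the tool's x, y, z in rad, then the shift along the tool's x, y, z in cm, then the closure in counts, from 0 (fully open) to 255 (shut). A call has 1 to 20 rows; each row is the pose to reach, as a shift and turn from the pose commanded when the call began, along the tool's axes at that moment; what a row does not reach only later rows make up. A row lasts 1/10 s, in which the tool goes at most 50 mm and 8.59 degrees, less where a joint would pass 70% of its speed; a pose out of reach is approached as far as the arm can. A call with a gripper value outside its range is refused whole. The fingers move at their own pace and stop on an object; FORCE is the grip in N (left out, the last holds). Time passes only in rows, so rows that repeat a pose let the fingers close. It gives the time, the measured TCP pose, the force, the opening and the grip force at its end, in the units of the state.
- ctrl.get_obs(): the state, without advancing time (a new reading comes with each control period).
- ctrl.camera(name): name is "scene" or "side" or "wrist"; returns the picture (420x560x3 uint8, red, green, blue); there is no depth.
- ctrl.calibration(name): a dict with "mtx" (3x3 intrinsics, pixels), "eye" and "orientation" of the camera in the world. Camera axes: x right, y down, z forward; pixel columns grow to the right and rows downward; lengths in mm; the calibration is good to about 2 mm. A picture is of the moment at which its call begins: read the wrist's pose just before it. calibration takes no time and is no camera call; for the wrist camera it gives the pose at the moment of the call.
- ctrl.hand_in(): hands the job in; it is judged then, once.
The state is a dict: "t": time; "q": joint angles; "qd": joint speeds; "effort": joint torques, N m; "tool_pos": TCP position; "tool_rot": TCP orientation; "ft_force": force on the tool from outside, world axes, zero at the start; "ft_torque": the same for the moment, N m; "finger_gap": finger opening in mm; "grip_force": force on a finger pad.
Only numpy, scipy, OpenCV 4.12 (cv2) and the standard library are available. Lean on these libraries where they do the work, as an engineer would, in place of code of your own. Each camera call takes 0.05 s, during which the arm holds its last target. There are 200 camera calls.

TASK

Block the lens lying in the blocking press: push the lens carriage all the way home under the spindle, then turn the black ball knob clockwise (seen from above) until it comes up against its stop, so that the red block is pressed firmly on the middle of the lens. Leave it pressed and let go; keep the fingers off the lens and do not knock the things around the press.

Things in the scene. Friction and masses are not known exactly. Their poses are not given: they have to be found in the camera images.
- blocker: Blocking press, a pale cast bench tool fixed to the worktop. Origin on the worktop under the vertical spindle axis; +x to its back column, -x to its open front. Base x -134 to +72 mm, 122 mm wide, 18 mm high (steel ways 26 mm); column x +40 to +72 mm; arm and round thread housing over the lens, 80 mm across and 127 mm high at its top; only the knob stands higher.
- ball (a point): Centre of the black ball knob, 176 mm above the worktop on the spindle axis; it stays at this height. Polished ball 45 mm across, on a steel neck 13 mm thick over a dial skirt 64 mm across, 135 mm high. Smooth (friction about 0.22): fingers hold it only when closed on opposite sides at the height of its centre; a grip on its crown slips off. Turning takes 0.15 to 0.2 N m: grip with 30 N or more.
- blocker_knob (a joint): Turn of the ball knob, rad: 0 ram raised, grows clockwise seen from above, solid stop at 2.6. Starts between 0 and 0.6, stays where left. Lowers the ram 4.5 mm per rad; the pad meets the lens at about 1.95, then a spring presses it on (4 to 10 N). A red line on the dial skirt points to the green mark on the housing at 0, and to the red mark at the press's front at 2.6.
- blocker_carriage (a joint): Slide of the lens carriage along the press's +x, m: 0 fully out (towards the front, as it starts), 0.050 home against its stops, lens centred under the spindle. About 2 N of friction; stays where it is left.
- push_plate (a point): Middle of the front face of the dark upright push plate of the carriage, 44 mm above the worktop. Plate 56 mm wide, 7 mm thick, 22 to 58 mm above the worktop, square to the press's x; it moves with the carriage: face at x -150 mm in the press frame when out, -100 mm when home. The base (18 mm high, front edge at x -134 mm) lies below.
- lens: Clear round lens blank, 66 mm in diameter, 10 mm thick, lying loose on the grey-green rubber seat of the carriage inside a ring 71 mm wide inside whose rim is 36 mm above the worktop. Origin at the centre of its underside, 32 mm above the worktop.
- blocker_nose: Sprung nose of the spindle, carrying a red rubber lens block 24 mm wide with a pale adhesive pad below it. Origin on the spindle axis at worktop height (not at the pad).
- pad_face (a point): Centre of the underside of the pad under the red block, on the spindle axis; about 51 mm above the worktop with the ram raised, 42 mm when it rests on the lens.
- blue_tray_a: Small blue open lens tray, 35 x 58 x 24 mm, a bystander to the left of the press; origin under its centre.
- blue_tray_b: Second small blue lens tray, 35 x 58 x 24 mm, a bystander to the left of the press; origin under its centre.
- frame_stand: Black and white spectacle-frame stand, 75 x 62 x 114 mm, a bystander to the left of the press; origin under its centre.
- spare_lens: Second clear lens blank, 66 mm in diameter, 10 mm thick, lying on the worktop to the right of the press, a bystander; origin under its centre.

How it is judged (in metres and radians):
On the way:
1. the carriage is home with the lens under the spindle, the block not yet down on it (value of joint blocker_carriage above 0.046 m and horizontal distance between lens and pad_face below 0.006 m and contact force between blocker_nose and lens below 0.5 N), for 0.2 s.
At the end, for the whole second after the job is handed in: The carriage is home (within 4 mm of its stops), the ball knob is turned clockwise to within 0.3 rad of its stop, and the block presses on the lens with more than 4 N, within 6 mm of its middle, the lens lying flat and still (value of joint blocker_carriage above 0.046 m and value of joint blocker_knob above 2.3 rad and contact force between blocker_nose and lens above 4 N and horizontal distance between lens and pad_face below 0.006 m and angle between lens's own z axis and vertical below 0.1 rad and linear speed of lens below 0.02 m/s); the robot touches nothing.
It fails at once if the fingers touch the lens (contact force between the fingers and lens above 0.5 N).
It fails at once if a lens tray, the frame stand or the spare lens is knocked more than 40 mm from its place (distance of any of blue_tray_a, blue_tray_b, frame_stand, spare_lens from where it was at the start of the episode above 0.04 m).
It also fails if it takes over 51 s, if anything falls off the work surface, if the arm or the gripper's body presses on something with over 40 N, if the wrist force passes 120 N, or if a joint passes its speed limit or range.

## Working session

There is one attempt and no reset: what is moved stays moved. The work goes in short steps, Python scripts to look and compute and a shell command to move; the robot and the scene stay as the last step left them, time stands still between calls to the robot, and variables do not carry over. Pictures are saved under pics/ and viewed, at most 10 in all, crops included, and the job is handed in when it is done.

```bash
mkdir -p pics; cat > h.py <<'E'
from plant import ctrl
import cv2, numpy as np
from scipy.spatial.transform import Rotation as R
def snap(n,f):
    im=ctrl.camera(n); cv2.imwrite('pics/'+f,im[:,:,::-1]); return im
def ray(n,u,v,c=None):
    c=c or ctrl.calibration(n); K=np.array(c['mtx']); o=np.array(c['eye'],float)
    d=np.linalg.inv(K)@[u,v,1]; q=np.array(c['orientation'])
    M=R.from_quat(q).as_matrix() if q.size==4 else q.reshape(3,3)
    return o,M@d
def onz(n,u,v,z,c=None):
    o,d=ray(n,u,v,c); return o+d*(z-o[2])/d[2]
def cross(r1,r2):
    A=np.zeros((3,3));b=np.zeros(3);
    for o,d in (r1,r2):
        d=d/np.linalg.norm(d);P=np.eye(3)-np.outer(d,d);A+=P;b+=P@o
    x=np.linalg.solve(A,b); return x
def proj(n,p):
    c=ctrl.calibration(n);q=np.array(c['orientation']);M=R.from_quat(q).as_matrix() if q.size==4 else q.reshape(3,3)
    a=np.array(c['mtx'])@(M.T@(np.array(p)-c['eye']));return a[:2]/a[2]
E
python3 - <<'E'
from h import *
for n in('scene','side'):
    snap(n,n+'1.png');c=ctrl.calibration(n);print(n,c)
o=ctrl.get_obs();print(o['t'],o['tool_rot'],R.from_quat(o['tool_rot']).as_matrix().round(3))
E
```

```text
scene {'mtx': array([[520.06319764,   0.        , 276.37222408],
       [  0.        , 520.06319764, 202.73322723],
       [  0.        ,   0.        ,   1.        ]]), 'eye': array([-228.58757968,  830.16417612, 1216.57687508]), 'orientation': array([-0.35571757,  0.85539648, -0.34725049,  0.14552997])}
side {'mtx': array([[408.34928008,   0.        , 280.84702282],
       [  0.        , 408.34928008, 207.93368808],
       [  0.        ,   0.        ,   1.        ]]), 'eye': array([ 465.81628294, -584.90465312,  766.36816681]), 'orientation': array([ 0.91871043, -0.02937033,  0.00762135, -0.39376444])}
0.1 [ 7.07099224e-01  7.07114064e-01 -4.54078087e-04 -4.25779909e-04] [[-0.     1.    -0.001]
 [ 1.     0.    -0.   ]
 [-0.    -0.001 -1.   ]]
```

View pics/scene1.png

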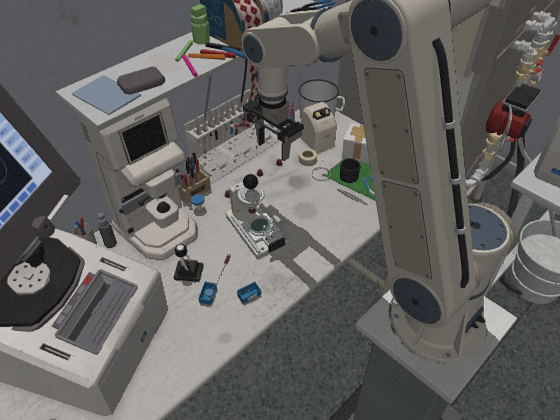

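View pics/side1.png

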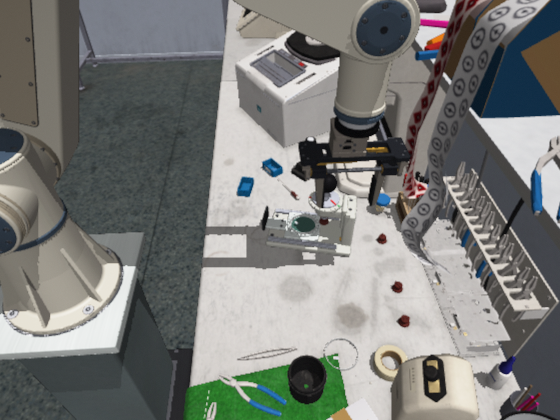

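The scene view shows the ball at about (250,182) and the dark push plate at about (277,242). In the side view they are at about (323,184) and (265,218). The trays and the stand lie to the press's left.

```bash
python3 - <<'E'
from h import *
a=cv2.imread('pics/scene1.png');b=cv2.imread('pics/side1.png')
def dark(im,x0,y0,x1,y1,t=60):
    g=im[y0:y1,x0:x1].max(2);m=(g<t).astype('uint8');n,l,s,c=cv2.connectedComponentsWithStats(m)
    for i in range(1,n):
        if s[i][4]>25: print((s[i]+[x0,y0,0,0,0]).tolist(),(c[i]+[x0,y0]).round(1))
print('scene');dark(a,235,165,295,260)
print('side');dark(b,255,170,345,240)
print(onz('scene',250,182,176),cross(ray('scene',250,182),ray('side',323,184)))
print(onz('scene',278,242,44),onz('side',265,218,44),cross(ray('scene',278,242),ray('side',265,218)))
v=np.hstack([cv2.resize(a[160:270,215:305],None,fx=4.4,fy=4.4,interpolation=2),cv2.resize(b[165:265,250:360],(400,484),interpolation=2)])
cv2.imwrite('pics/c1.png',v[:, :800]);print(v.shape)
E
```

```text
scene
[243, 175, 15, 14, 165] [250.1 181.4]
[251, 219, 16, 12, 126] [258.3 224.5]
[268, 237, 17, 15, 142] [276.3 244.4]
side
[292, 170, 14, 11, 99] [299.7 173.7]
[310, 170, 27, 38, 395] [325.1 180.6]
[262, 207, 6, 23, 77] [264.6 218.8]
[295, 218, 20, 14, 192] [304.9 224.1]
[320, 219, 8, 6, 36] [323.4 221.3]
[605.57341836 112.76267141 176.        ] [601.27193227 111.54286039 173.67629939]
[465.81547086 137.16781411  44.        ] [462.9720416  138.63899838  44.        ] [463.8735569  137.87459269  45.4312896 ]
(484, 796, 3)
```

View pics/c1.png

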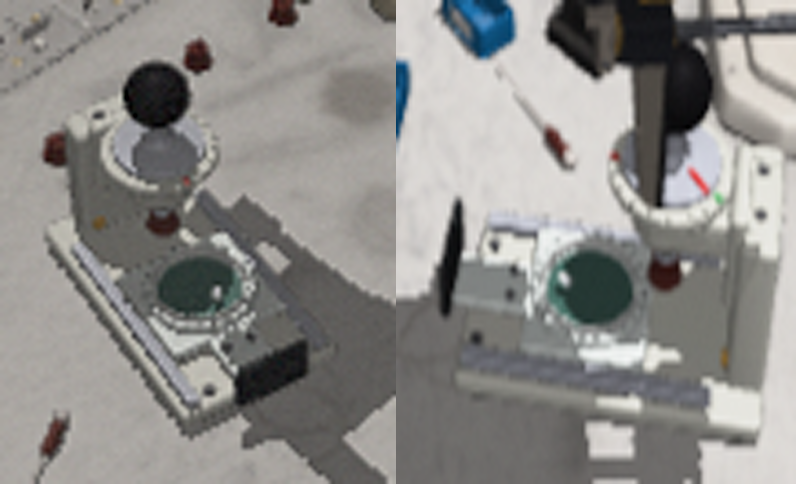

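The crop shows the red dial line next to the green mark, so the knob is near 0. The plate is at the front, with the press's +x at about -10° in the world. I'll move to in front of the plate with the fingers shut and the tool's y across the press.

```bash
python3 -m crank '[[0,0,-1.39,14.6,-20.1,0,255],[0,0,-1.39,14.6,-20.1,0,255],[0,0,-1.39,14.6,-20.1,0,255],[0,0,-1.39,14.6,-20.1,0,255],[0,0,-1.39,14.6,-20.1,0,255],[0,0,-1.39,14.6,-20.1,0,255],[0,0,-1.39,14.6,-20.1,0,255],[0,0,-1.39,14.6,-20.1,0,255],[0,0,-1.39,14.6,-20.1,0,255],[0,0,-1.39,14.6,-20.1,0,255],[0,0,-1.39,14.6,-20.1,0,255],[0,0,-1.39,14.6,-20.1,0,255]]' 40
python3 - <<'E'
from h import *
o=ctrl.get_obs();print(o['t'],o['q'],o['tool_pos'],o['ft_force'],o['finger_gap'])
M=R.from_quat(o['tool_rot']).as_matrix();print(M.round(3))
c=ctrl.calibration('wrist');print(c)
w=snap('wrist','w1.png');b=snap('side','side2.png')
for n,p in (('wrist',(605.6,112.8,176)),('wrist',(464,138,44)),('side',(605.6,112.8,176)),('side',(464,138,44))):print(n,proj(n,p))
def dark(im,x0,y0,x1,y1,t=60):
    g=im[y0:y1,x0:x1].max(2);m=(g<t).astype('uint8');n,l,s,cc=cv2.connectedComponentsWithStats(m)
    for i in range(1,n):
        if s[i][4]>60: print((s[i]+[x0,y0,0,0,0]).tolist(),(cc[i]+[x0,y0]).round(1))
print('side');dark(b,255,170,345,240);print('wrist');dark(w,0,0,560,420)
E
```

```text
t: 1.3
tool_pos: [423.8, 146.0, 214.4]
tool_rot: [0.091, 0.996, -0.0, -0.0]
ft_force: [0.7, -0.7, 0.7]
finger_gap: 0.5
grip_force: 0.0
1.3 [ 3.28254308e-01  7.31790248e-02  1.99373221e+00  4.09916023e-05
  1.07502505e+00 -1.06015133e+00] [423.8496101  145.95110207 214.44146101] [ 0.70893247 -0.6686066   0.70928302] 0.4594913276663269
[[-0.983  0.181 -0.   ]
 [ 0.181  0.983 -0.   ]
 [ 0.    -0.    -1.   ]]
{'mtx': array([[333.97809378,   0.        , 275.99163819],
       [  0.        , 333.97809378, 211.54253692],
       [  0.        ,   0.        ,   1.        ]]), 'eye': array([342.08127417, 160.44014074, 383.52574378]), 'orientation': array([0.75961821, 0.63289719, 0.09629075, 0.1146709 ])}
wrist [276.39225648 445.26281578]
wrist [275.51019824 227.98257238]
side [326.75207209 181.459604  ]
side [265.41915683 218.1603478 ]
side
[292, 170, 30, 11, 196] [305.1 173.4]
[318, 174, 19, 19, 287] [326.9 182.8]
[262, 207, 6, 23, 77] [264.6 218.8]
[295, 218, 20, 14, 197] [304.9 224.2]
wrist
[235, 0, 11, 23, 93] [240.9   8.6]
[149, 25, 122, 46, 763] [211.5  55.6]
[440, 248, 39, 34, 220] [459.  262.8]
[452, 259, 60, 53, 1030] [480.7 279.7]
[263, 273, 27, 103, 1867] [275.6 326.5]
[0, 302, 9, 29, 186] [  3.1 316.8]
[0, 315, 286, 105, 13155] [188.8 368.2]
[289, 315, 128, 104, 9367] [348.9 377.8]
[506, 314, 54, 49, 1260] [533.6 337.3]
[0, 376, 29, 44, 706] [ 10.1 400.5]
[547, 381, 13, 31, 131] [555.6 393.4]
```

View pics/w1.png

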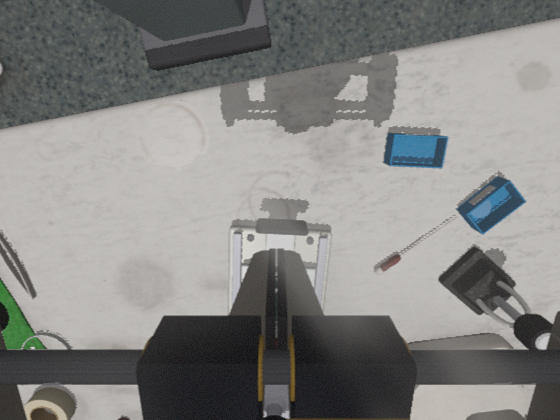

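The wrist view shows the press front nearly square to the tool, with the plate at about x 257–307, y 219–235 and the base front corners near (230,227) and (331,226). I'll refine the yaw and lateral offset from this one picture.

```bash
python3 - <<'E'
from h import *
w=cv2.imread('pics/w1.png');
cv2.imwrite('pics/w1c.png',cv2.resize(w[190:320,210:350],None,fx=4.5,fy=4.5,interpolation=2))
for u,v,z in((257,227,58),(307,227,58),(230,226,18),(331,226,18)):print(u,v,onz('wrist',u,v,z).round(1))
E
```

```text
257 227 [454.5 120.3  58. ]
307 227 [463.8 171.2  58. ]
230 226 [461.4  84.7  18. ]
331 226 [482.6 200.1  18. ]
```

View pics/w1c.png

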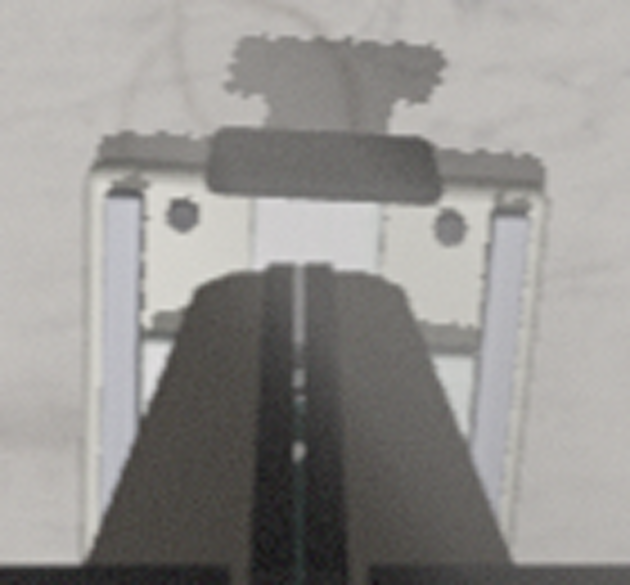

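The crop shows the base front corners at full-image (231,226.7) and (331,231), and the plate's top front edge from (257,218.5) to (307.5,220.5). The press is turned a few degrees further than assumed.

```bash
python3 - <<'E'
from h import *
P=[onz('wrist',u,v,z) for u,v,z in((256.5,218,58),(307.5,220.5,58),(231,226.7,18),(331,231.1,18))]
ball=np.array([605,112.5])
for a,b in((P[0],P[1]),(P[2],P[3])):
    d=(b-a)[:2];m=((a+b)/2)[:2];print('ctr',m,'w',np.linalg.norm(d),'yaw',np.degrees(np.arctan2(-d[0],d[1])),'from ball',np.linalg.norm(ball-m),'yaw via ball',np.degrees(np.arctan2(*(ball-m)[::-1])))
E
```

```text
ctr [450.79850635 147.24019197] w 52.51528738896277 yaw -13.349168370856646 from ball 158.0663834682239 yaw via ball -12.69624625300061
ctr [475.63249951 142.4975735 ] w 116.63915970556144 yaw -13.073280794077235 from ball 132.79986670845304 yaw via ball -13.054958279951299
```

Yaw is -13.1°, and the plate and base distances agree with the ball position. Next I'll go down in front of the plate.

```bash
python3 -m crank '[[0,0,0.047,-0.94,0.81,4,255],[0,0,0.047,-0.94,0.81,8,255],[0,0,0.047,-0.94,0.81,12,255],[0,0,0.047,-0.94,0.81,15,255],[0,0,0.047,-0.94,0.81,17.8,255],[0,0,0.047,-0.94,0.81,17.8,255],[0,0,0.047,-0.94,0.81,17.8,255]]'
python3 - <<'E'
from h import *
o=ctrl.get_obs();M=R.from_quat(o['tool_rot']).as_matrix();d=o['tool_pos']-np.array([605,112.5,0]);a=np.radians(-13.1)
print('press frame',d[0]*np.cos(a)+d[1]*np.sin(a),-d[0]*np.sin(a)+d[1]*np.cos(a),o['tool_pos'][2],M.round(3))
E
```

```text
t: 2.1
tool_pos: [434.6, 152.2, 36.7]
tool_rot: [0.114, 0.993, -0.0, -0.001]
ft_force: [0.7, 1.0, 0.7]
finger_gap: 0.5
grip_force: 0.0
press frame -175.00140751579013 0.05545078044741558 36.73392669675797 [[-0.974  0.226 -0.001]
 [ 0.226  0.974 -0.   ]
 [ 0.001 -0.001 -1.   ]]
```

```bash
python3 -m crank '[[0,0,0,-0.5,0,0,255],[0,0,0,-1,0,0,255],[0,0,0,-1.4,0,0,255],[0,0,0,-1.8,0,0,255],[0,0,0,-2.2,0,0,255],[0,0,0,-2.6,0,0,255],[0,0,0,-3,0,0,255],[0,0,0,-3.4,0,0,255],[0,0,0,-3.8,0,0,255],[0,0,0,-4.2,0,0,255],[0,0,0,-4.6,0,0,255],[0,0,0,-5,0,0,255],[0,0,0,-5.4,0,0,255],[0,0,0,-5.7,0,0,255],[0,0,0,-6,0,0,255],[0,0,0,-6.2,0,0,255],[0,0,0,-6.3,0,0,255],[0,0,0,-6.4,0,0,255]]'
```

```text
t: 3.9
tool_pos: [497.1, 137.8, 36.6]
tool_rot: [0.114, 0.994, 0.0, -0.0]
ft_force: [-2.7, 1.1, -1.6]
finger_gap: 0.5
grip_force: 1.0
```

Only friction so far (about 3 N), so the carriage isn't on its stop yet. I'll press on gently.

```bash
python3 -m crank '[[0,0,0,-0.1,0,0,255],[0,0,0,-0.2,0,0,255],[0,0,0,-0.3,0,0,255]]'; python3 -m crank '[[0,0,0,-0.1,0,0,255],[0,0,0,-0.2,0,0,255]]'
```

```text
t: 4.2
tool_pos: [499.4, 137.2, 36.5]
tool_rot: [0.114, 0.994, -0.0, -0.001]
ft_force: [-6.7, 1.8, 3.3]
finger_gap: -0.1
grip_force: 3.6
t: 4.4
tool_pos: [499.5, 137.1, 36.5]
tool_rot: [0.114, 0.993, -0.0, -0.002]
ft_force: [-14.0, 7.3, 9.6]
finger_gap: 0.4
grip_force: 7.7
```

The force jumped to 14 N with no further motion, so the carriage is on its stop. I'll back off, rise, open the fingers and check.

```bash
python3 -m crank '[[0,0,0,1.5,0,0,255],[0,0,0,4,0,0,255],[0,0,0,4,0,-5,255],[0,0,0,4,0,-10,0],[0,0,0,4,0,-15,0],[0,0,0,4,0,-19.5,0],[0,0,0,4,0,-19.5,0],[0,0,0,4,0,-19.5,0]]'
python3 - <<'E'
from h import *
a=snap('scene','scene3.png');b=snap('side','side3.png')
def dark(im,x0,y0,x1,y1,t=60):
    g=im[y0:y1,x0:x1].max(2);m=(g<t).astype('uint8');n,l,s,cc=cv2.connectedComponentsWithStats(m)
    for i in range(1,n):
        if s[i][4]>60: print((s[i]+[x0,y0,0,0,0]).tolist(),(cc[i]+[x0,y0]).round(1))
print('scene');dark(a,235,165,295,260);print('side');dark(b,255,170,350,240)
print(cross(ray('scene',250.1,181.4),ray('side',326.9,182.8)),onz('scene',250.1,181.4,176),onz('side',326.9,182.8,176))
v=np.hstack([cv2.resize(a[160:270,215:305,::-1],None,fx=4.4,fy=4.4,interpolation=2),cv2.resize(b[165:265,250:360,::-1],(400,484),interpolation=2)])
cv2.imwrite('pics/c3.png',v)
o=ctrl.get_obs();M=R.from_quat(o['tool_rot']).as_matrix();print(o['t'],o['tool_pos'],o['finger_gap'],M.T@(np.array([605,112.5,157])-o['tool_pos']))
E
```

```text
t: 5.2
tool_pos: [463.7, 146.1, 232.6]
tool_rot: [0.114, 0.994, 0.001, 0.002]
ft_force: [0.7, 0.7, -0.7]
finger_gap: 38.0
grip_force: 0.0
scene
[238, 165, 57, 39, 926] [265.2 176.1]
[243, 208, 18, 13, 142] [251.1 214.7]
[260, 226, 16, 15, 124] [267.6 233.7]
side
[292, 170, 30, 11, 196] [305.1 173.4]
[318, 174, 19, 19, 287] [326.9 182.8]
[282, 209, 6, 24, 76] [284.4 220.5]
[312, 219, 23, 15, 234] [323.3 226.3]
[606.59860006 110.25872614 175.02012706] [607.22998945 110.83425658 176.        ] [605.2717755  108.14744002 176.        ]
5.3 [462.19817647 145.54242972 230.36468043] 46.28380268714274 [-1.46649642e+02  9.89333664e-02  7.32148345e+01]
```

View pics/c3.png

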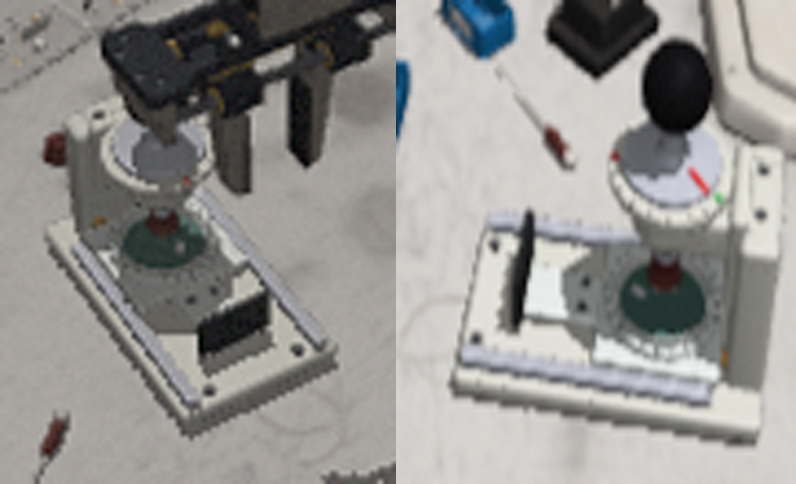

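The carriage is home (plate inset, lens under the red block). The red line is still near the green mark and the ball is clear. I'll move above the ball with the fingers open.

```bash
python3 -m crank '[[0,0,0,-5,-0.1,0,0],[0,0,0,-10,-0.1,0,0],[0,0,0,-14.7,-0.1,0,0],[0,0,0,-14.7,-0.1,0,0],[0,0,0,-14.7,-0.1,0,0]]'
python3 - <<'E'
from h import *
o=ctrl.get_obs();M=R.from_quat(o['tool_rot']).as_matrix();print(o['t'],o['q'][5],o['tool_pos'],o['finger_gap'],M.T@(np.array([605.5,111,157])-o['tool_pos']))
E
```

```text
t: 5.8
tool_pos: [605.2, 111.0, 228.7]
tool_rot: [0.114, 0.993, -0.001, -0.002]
ft_force: [-0.9, 0.2, 0.5]
finger_gap: 86.2
grip_force: 0.0
5.8 -1.1630380058874155 [605.2300426  111.01512396 228.65522596] 86.17970621170437 [-0.56630381  0.16979293 71.65329709]
```

```bash
python3 -m crank '[[0,0,0,0,0,3,0],[0,0,0,0,0,5.5,0],[0,0,0,0,0,7.1,0],[0,0,0,0,0,7.1,0],[0,0,0,0,0,7.1,0],[0,0,0,0,0,7.1,255],[0,0,0,0,0,7.1,255],[0,0,0,0,0,7.1,255],[0,0,0,0,0,7.1,255],[0,0,0,0,0,7.1,255],[0,0,0,0,0,7.1,255],[0,0,0,0,0,7.1,255],[0,0,0,0,0,7.1,255]]' 50
```

```text
t: 7.1
tool_pos: [605.7, 110.4, 160.6]
tool_rot: [0.114, 0.994, -0.001, -0.0]
ft_force: [-1.3, -5.1, 2.0]
finger_gap: 43.2
grip_force: 50.0
```

The grip sits about 4 mm above the ball's centre. I'll open a little, lower and grip again.

```bash
python3 -m crank '[[0,0,0,0,-0.1,0,90],[0,0,0,0,-0.1,0,90],[0,0,0,0,-0.1,0.2,90],[0,0,0,0,-0.1,0.4,90],[0,0,0,0,-0.1,0.4,90],[0,0,0,0,-0.1,0.4,255],[0,0,0,0,-0.1,0.4,255],[0,0,0,0,-0.1,0.4,255],[0,0,0,0,-0.1,0.4,255],[0,0,0,0,-0.1,0.4,255],[0,0,0,0,-0.1,0.4,255]]' 50
```

```text
t: 8.2
tool_pos: [605.6, 110.4, 156.6]
tool_rot: [0.114, 0.994, -0.0, -0.0]
ft_force: [-0.3, -2.8, 0.0]
finger_gap: 43.1
grip_force: 50.0
```

```bash
python3 -m crank '[[0,0,0.1,0,0,0,255],[0,0,0.2,0,0,0,255],[0,0,0.3,0,0,0,255],[0,0,0.4,0,0,0,255],[0,0,0.5,0,0,0,255],[0,0,0.6,0,0,0,255],[0,0,0.7,0,0,0,255],[0,0,0.8,0,0,0,255],[0,0,0.9,0,0,0,255],[0,0,1.0,0,0,0,255],[0,0,1.1,0,0,0,255],[0,0,1.2,0,0,0,255],[0,0,1.3,0,0,0,255],[0,0,1.4,0,0,0,255],[0,0,1.5,0,0,0,255]]'
python3 -m crank '[[0,0,0.1,0,0,0,255],[0,0,0.2,0,0,0,255],[0,0,0.3,0,0,0,255],[0,0,0.4,0,0,0,255],[0,0,0.5,0,0,0,255],[0,0,0.6,0,0,0,255],[0,0,0.7,0,0,0,255],[0,0,0.8,0,0,0,255]]'
python3 - <<'E'
from h import *
o=ctrl.get_obs();print(o['t'],o['q'][5],o['ft_torque'])
b=snap('side','side4.png');a=snap('scene','scene4.png')
v=np.hstack([cv2.resize(a[160:270,215:305,::-1],None,fx=4.4,fy=4.4,interpolation=2),cv2.resize(b[165:265,250:360,::-1],(400,484),interpolation=2)])
cv2.imwrite('pics/c4.png',v)
E
```

```text
t: 9.7
tool_pos: [606.2, 110.7, 156.6]
tool_rot: [0.762, 0.648, 0.0, 0.0]
ft_force: [2.2, -1.9, -2.3]
finger_gap: 43.2
grip_force: 50.0
t: 10.5
tool_pos: [606.5, 110.4, 156.6]
tool_rot: [0.954, 0.3, 0.001, 0.0]
ft_force: [2.5, -1.9, -2.5]
finger_gap: 43.5
grip_force: 50.0
10.5 1.1390387555773767 [-0.49586857 -0.42725756  0.16416329]
```

View pics/c4.png

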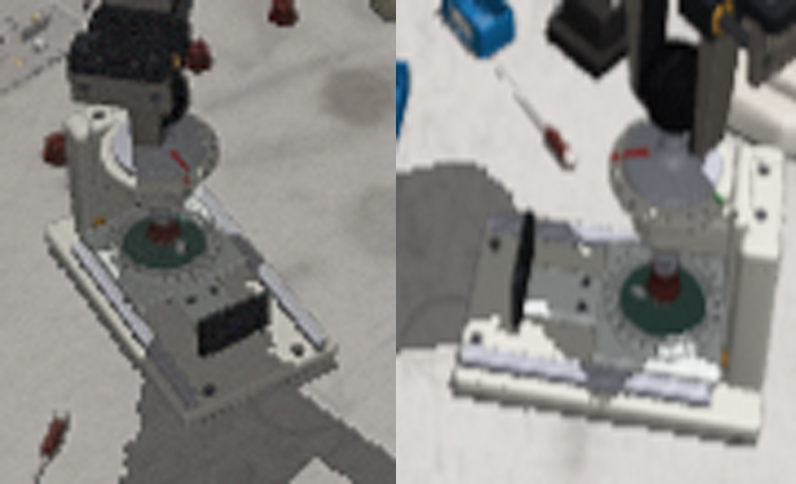

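The red line is now almost at the red mark. I'll turn further until it comes up against the stop, with the torque as the sign.

```bash
python3 -m crank '[[0,0,0.07,0,0,0,255],[0,0,0.14,0,0,0,255],[0,0,0.2,0,0,0,255],[0,0,0.2,0,0,0,255]]'
python3 -c "
from h import *
print(ctrl.get_obs()['ft_torque'],ctrl.get_obs()['q'][5])"
```

```text
t: 11.0
tool_pos: [606.1, 110.2, 156.7]
tool_rot: [0.978, 0.207, 0.0, 0.0]
ft_force: [2.4, -4.8, -0.9]
finger_gap: 43.3
grip_force: 50.0
[-0.81078579 -0.41397783  0.16858311] 1.3329697172991684
```

```bash
python3 -m crank '[[0,0,0.07,0,0,0,255],[0,0,0.14,0,0,0,255],[0,0,0.14,0,0,0,255]]'
python3 - <<'E'
from h import *
o=ctrl.get_obs();print(o['ft_torque'],o['q'][5])
b=snap('side','side5.png');a=snap('scene','scene5.png')
v=np.hstack([cv2.resize(a[180:220,235:275,::-1],(400,400),interpolation=2),cv2.resize(b[185:225,295:335,::-1],(400,400),interpolation=2)])
cv2.imwrite('pics/c5.png',v)
E
```

```text
t: 11.3
tool_pos: [606.0, 110.2, 156.8]
tool_rot: [0.991, 0.137, 0.0, 0.0]
ft_force: [2.8, -5.0, 0.3]
finger_gap: 43.3
grip_force: 50.0
[-0.8451341  -0.37540523 -0.11998224] 1.473149506885624
```

View pics/c5.png

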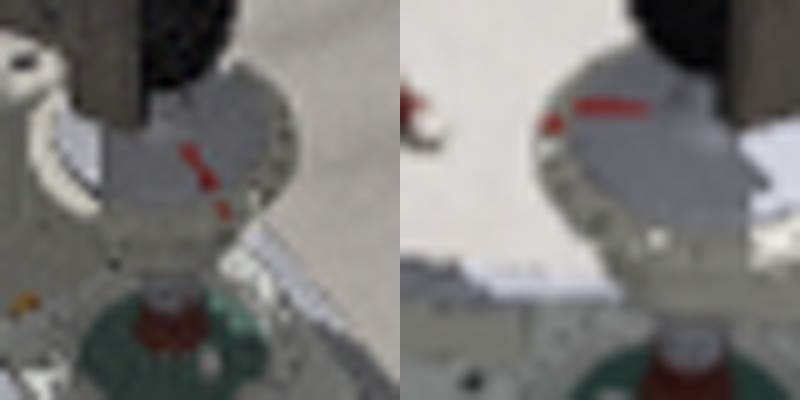

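The line points at the red mark in both views. I'll nudge a bit more to confirm the stop.

```bash
python3 -m crank '[[0,0,0.08,0,0,0,255],[0,0,0.08,0,0,0,255]]'
python3 -c "
from h import *
print(ctrl.get_obs()['ft_torque'],ctrl.get_obs()['q'][5])"
python3 -m crank '[[0,0,0.08,0,0,0,255],[0,0,0.08,0,0,0,255]]'
python3 -c "
from h import *
print(ctrl.get_obs()['ft_torque'],ctrl.get_obs()['q'][5])"
```

```text
t: 11.6
tool_pos: [606.3, 110.2, 156.9]
tool_rot: [0.995, 0.098, 0.001, 0.0]
ft_force: [2.8, -4.6, 1.2]
finger_gap: 43.2
grip_force: 50.0
[-0.80048033 -0.37619097 -0.06681529] 1.5533124920065793
t: 11.8
tool_pos: [605.9, 110.2, 157.0]
tool_rot: [0.998, 0.058, 0.0, 0.0]
ft_force: [1.1, -4.7, 1.8]
finger_gap: 43.3
grip_force: 50.0
[-0.93996101 -0.17060278 -0.0977037 ] 1.6329408585465623
```

I've commanded 2.8 rad in total, more than the full travel, so the knob is on its stop and the grip slips. I'll release, rise and check.

```bash
python3 -m crank '[[0,0,0,0,0,0,0],[0,0,0,0,0,0,0],[0,0,0,0,0,0,0],[0,0,0,0,0,0,0],[0,0,0,0,0,0,0],[0,0,0,0,0,-3,0],[0,0,0,0,0,-7,0],[0,0,0,0,0,-11,0],[0,0,0,0,0,-11,0],[0,0,0,0,0,-11,0]]'
python3 - <<'E'
from h import *
o=ctrl.get_obs();print(o['tool_pos'],o['ft_force'],o['q'][5])
b=snap('side','side6.png');a=snap('scene','scene6.png')
v=np.hstack([cv2.resize(a[165:255,225:285,::-1],(360,540),interpolation=2),cv2.resize(b[175:250,285:345,::-1],(432,540),interpolation=2)])
cv2.imwrite('pics/c6.png',v)
# line direction in side view
def red(x):
    h=cv2.cvtColor(x,cv2.COLOR_RGB2HSV);return ((h[...,1]>130)&((h[...,0]<8)|(h[...,0]>172))&(h[...,2]>70)).astype('uint8')
m=red(b)[185:215,300:345];n,l,s,c=cv2.connectedComponentsWithStats(m)
for i in range(1,n):
    print(s[i].tolist(),c[i]+[300,185],(onz('side',*(c[i]+[300,185]),135)[:2]-[605.5,111]).round(1),(onz('side',*(c[i]+[300,185]),127)[:2]-[605.5,111]).round(1))
E
```

```text
t: 12.8
tool_pos: [606.0, 110.7, 267.3]
tool_rot: [0.998, 0.057, 0.001, -0.0]
ft_force: [1.2, -0.9, -0.3]
finger_gap: 92.2
grip_force: 0.0
[606.0204898  110.72661448 267.31155183] [ 1.24054772 -0.88221003 -0.27783126] 1.6348579135358856
[13, 10, 5, 1, 5] [315. 195.] [-24.2   3.8] [-22.7  12.6]
[10, 12, 1, 1, 1] [310. 197.] [-36.5  -2.3] [-35.2   6.5]
```

View pics/c6.png

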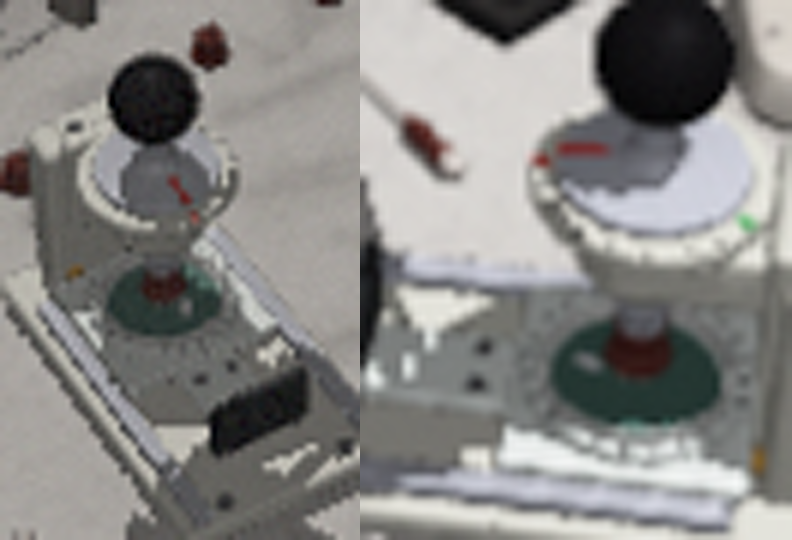

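The line sits at the red mark (171° against 169.5°), the block is down on the middle of the lens and the gripper is clear.

```bash
python3 -c "
from plant import ctrl
print(ctrl.hand_in())"
```

```text
the job is handed in; nothing more can be done
None
```

The job is handed in at about 13 s of the 51 s: the carriage is home, the knob is turned to its red stop mark with the block down on the middle of the lens, and the gripper is clear; the press force couldn't be measured and `hand_in()` returned no verdict.

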